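# Clamp the pen mould with the pistol-grip bar clamp

## Robot

A 6-joint arm with a two-finger parallel gripper is mounted at the origin on the work surface. World frame = base frame: x ahead of the robot, y to its left, z up, the work surface at z = 0. Lengths are in m, angles in rad, forces in N, time in s.
With the tool pointing down it reaches from about 0.35 to 0.975 m from the base axis. Payload 7.1 kg.
Tool frame: the origin (TCP) lies midway between the tips of the shut fingers; the grasp point (between the pads) lies 19 mm behind it (robot.grip_depth is the x of the grasp point in the tool frame, in m); x points along the fingers, y is the direction in which the jaws open and shut, and the axes are right-handed (so a half turn about x gives the same grasp; the last joint's range is limited). The gripper opens to 88 mm and grips with 3 to 60 N. Pads are 20 mm wide; open, the fingers measure 115 mm over their backs; the gripper's body (75 mm by 178 mm) begins 61 mm behind the grasp point.
Start: joints at [-1.273, 0.423, 1.63, -0, 1.089, -0.019], TCP at [0.195, -0.594, 0.223] pointing down, gripper open.
Joint ranges: [-3, 3], [-0.9, 2.11], [0.09, 2.58], [-1.31, 4.45], [0.11, 2.69], [-2.54, 2.54]. Speed limits (rad/s): [2.39, 2.39, 3.01, 3.14, 3.14, 3.14].

## Interface

Orientations are given as a unit quaternion [x, y, z, w].
In Python, from cell import robot gives the robot as it stands.
- The arm moves only by the tool jog_arm, never from a script. Its argument "motion" is a list of rows, each a list of 6 numbers: the shift along the tool's x, y, z in cm, then the turn, a rotation vector about the tool's x, y, z in rad. In form: [[dx, dy, dz, rx, ry, rz], ...]. A call has 1 to 10 rows; each row is the pose to reach, as a shift and turn from the pose commanded when the call began, along the tool's axes at that moment; what a row does not reach only later rows make up. A row lasts 1/10 s, in which the tool goes at most 50 mm and 8.59 degrees, less where a joint would pass 70% of its speed; a pose out of reach is approached as far as the arm can. A call with a gripper value outside its range is refused whole. "grip" is the finger opening in cm, from 0 to 8.78, set as the call begins (left out, the last holds). The fingers move at their own pace and stop on an object; "grip_force" is the grip in N (left out, the last holds). Time passes only in rows, so rows that repeat a pose let the fingers close. It gives the time, the measured TCP pose, the force and the opening at its end, in the units of the state.
- robot.state(): the state, without advancing time (a new reading comes with each control period).
- robot.read_camera(name): name is "side" or "top" or "wrist"; returns (picture, depth): 480x640x3 uint8, red, green, blue; 480x640 float32, m along the optical axis (not along the pixel's ray), 0 where there is no reading.
- robot.camera_info(name): a dict with "mtx" (3x3 intrinsics, pixels), "R" (3x3) and "t" (3): a world point X has camera coordinates R X + t. Camera axes: x right, y down, z forward; pixel columns grow to the right and rows downward; lengths in m; the calibration is good to about 2 mm. The wrist camera is an equidistant fisheye: a pixel r from the principal point sees the ray r / f radians off the axis. A picture is of the moment at which its call begins: read the wrist's pose just before it. camera_info takes no time and is no camera call; for the wrist camera it gives the pose at the moment of the call.
- robot.finish_job(): hands the job in, once; it reports no verdict.
The state is a dict: "time_s": time; "joints": joint angles; "qvel": joint speeds; "tau": joint torques, N m; "tcp_pos": TCP position; "orientation": TCP orientation; "ft_force": force on the tool from outside, world axes, zero at the start; "wrist_torque": the same for the moment, N m; "gripper_width": opening from 0.0 (shut) to 1.0 (fully open).
Only numpy, scipy, OpenCV 4.12 (cv2) and the standard library are available. Lean on these libraries where they do the work, as an engineer would, in place of code of your own. Each camera call takes 0.05 s, during which the arm holds its last target. There are 200 camera calls.

## Task

Slide the aluminium mould along its track, under the overhanging lug, until it sits against the end stop. Then pump the clamp's trigger (squeeze it towards the fixed handle, let it spring back, again) until the sprung foot has closed on the mould and is pressed in about half its spring travel - firm, but never nearly all the way in, which crushes the mould - and finish still holding the trigger squeezed like that. Move the jaw only with the trigger, never by touching it, and leave the other things where they are.

Things in the scene. Friction and masses are not known exactly. Their poses are not given: they have to be found in the camera images.
- fixture: Clamping fixture fixed to the table, place and yaw vary: plate 255 (x) x 290 (y) x 12 mm. Origin at table height, 12.5 mm +x of the plate's middle. x runs along the mould's track towards the end stop, y to the left of that, z up. All coordinates in these notes are mm in this frame (x, y, z) unless said otherwise.
- mould_center (a point): centre (half-way up) of the mould: aluminium block in two bolted halves, dark parting line and brass bush on top, 70 long (along the track, its x) x 50 wide x 45 mm high, 0.3 to 0.55 kg, loose, standing in the track with 3 mm of total side play; it takes 1 to 4 N to slide
- track_home (a point): the mould's underside centre when it sits against the end stop: (60, -88.5, 12); clamped against the fixed jaw it is at y = -90. The track is a channel along x, y -115 to -62, floor z = 12, wall tops z = 30, open to -x at x = -140; the inner (+y) wall ends at x = 22 where the foot comes in
- end_stop (a point): middle of the end stop's face (95, -88.5, 27), at right angles to the track; the stop is 65 mm wide, up to z = 42
- overhang (a point): underside of the overhanging lug (78, -88.5, 63), which reaches from the fixed jaw across the track over x 66 to 90, top at z = 71. The fixed jaw is the grey block it grows from, x 35 to 95, up to z = 71, its face flush with the track's outer wall at y = -115
- clamp_top (a point): middle of the top of the clamp's grey body (31.5, 80, 72), which spans x -15 to 78, y 35 to 125. The bar with the moving jaw runs through it along y at x = 60, z = 36. Handle and trigger stick out of it towards -x, side by side
- handle_grip (a point): middle of the fixed handle's grip (-53.5, 110, 48): black bar, x -100 to -15, y 103 to 117 (14 mm thick), z 24 to 72
- trigger_grip (a point): middle of the trigger's round finger grip, an upright black roll 16 mm thick, z 24 to 72, nearer the track than the handle: (-53, 70, 48) at rest, 19 mm nearer the handle (+y) fully squeezed. Outer faces of trigger and handle: 55 mm apart at rest, 35 mm squeezed. The handle is fixed: centre a parallel gripper for the squeezed width, y = 99. 25 mm free outside both
- trigger (a joint): trigger angle, rad: 0 at rest (it springs back when let go), 0.36 fully squeezed; upright hinge 54 mm from the finger grip. It takes 3 to 5 N at the grip, plus two thirds of the load on the jaw (4 N of its own friction plus the foot's spring)
- jaw (a joint): how far the moving jaw has come towards the mould, m: 0 back, at most 0.075; starts at 0 to 0.02. Ratchet: teeth 3.2 mm apart; a full squeeze from full rest advances it 3 or 4 teeth (9 to 12.8 mm, a little less under load); it stays by friction (4 N) while the trigger goes back. The foot touches a mould that lies against the fixed jaw at 0.050. If the trigger is let go with the foot's spring loaded, the jaw slips back to under 4 N: the last squeeze must be held
- foot (a joint): how far the sprung foot of the moving jaw is pressed in, m: 0 free, 0.009 fully in, 2 N per mm. As it goes in, the bright stem seen between the black foot plate and the black jaw head shortens from 9 mm to 0; aim at 0.0045. One full squeeze from first touch is too much
- foot_face (a point): middle of the foot's face, which moves towards -y and meets the mould's side; foot plate 36 (x) x 5 x 30 mm, black rubber
- collar: bystander: loose steel ring, 28 mm across, 12 mm high, lying on the fixture's plate between track and clamp; origin under its centre
- dowel: bystander: loose steel pin standing on the fixture's plate, 12 mm thick, 35 mm high; origin under its foot
- driver: bystander: screwdriver lying on the table beside the fixture
- spanner: bystander: spanner lying on the table beside the fixture
- pen_cup: bystander: open steel cup, 72 mm across, 95 mm high, on the table beside the fixture
- flake_jar: bystander: clear jar with white cap, 80 mm across, 110 mm high, on the table beside the fixture
- cavity_plate: bystander: flat aluminium plate 90 x 50 x 16 mm lying on the table beside the fixture
Things that resemble listed ones, but are neither listed nor needed, are in the scene too. Of the things that look like the part that bears mould_center, the smallest one is meant.

How it is judged:
On the way, in this order (a step that is already met when the one before it is completed fails the run):
1. the mould sits against the end stop, under the overhang (x of mould_center in the frame of fixture above 0.0565 m and angle between mould_center's own z axis and vertical below 0.1 rad), for 0.2 s.
2. the foot, driven by the trigger, presses on the mould (value of joint foot above 0.0015 m and contact force between foot and mould above 2 N and value of joint trigger above 0.03 rad), for 0.1 s.
At the end, for the whole second after the job is handed in: The mould is within 4.5 mm of the end stop, flat on the track and pushed against the fixed jaw; the foot presses on it with its spring pressed in 2.6 to 6.8 mm of its 9; the fingers still squeeze the trigger (over 2 N) and keep it so (x of mould_center in the frame of fixture above 0.0555 m and y of mould_center in the frame of fixture below -0.0885 m and z of mould_center in the frame of fixture below 0.039 m and angle between mould_center's own z axis and vertical below 0.1 rad and value of joint foot between 0.0026 and 0.0068 m and contact force between foot and mould above 4 N and contact force between the fingers and trigger above 2 N and value of joint trigger above 0.03 rad); the arm keeps its last pose, push and grip.
It fails at once if the foot is pressed in more than 7.5 mm of its 9 (mould crushed) (value of joint foot above 0.0075 m).
It fails at once if the robot touches the moving jaw or its foot (contact force between any of the fingers, the arm and jaw above 1 N).
It fails at once if another thing is moved more than 30 mm (distance of any of collar, dowel, driver, spanner, pen_cup, flake_jar, cavity_plate from where it was at the start of the episode above 0.03 m).
It also fails if it takes over 64 s, if anything falls off the work surface, if the arm or the gripper's body presses on something with over 40 N, if the wrist force passes 120 N, or if a joint passes its speed limit or range.

## Working session

There is one attempt and no reset: what is moved stays moved. The work goes in short steps, Python scripts to look and compute and a tool call to move; the robot and the scene stay as the last step left them, time stands still between calls to the robot, and variables do not carry over. Pictures are saved under pics/ and viewed, about 8 in all and at most 12, crops included, and the job is handed in when it is done.

Besides the shell and the picture viewer there is one more tool, called by a JSON object that holds its "method" and its "body". jog_arm: Moves the arm, as the interface text tells. Its arguments: {"type":"object","properties":{"motion":{"type":"array"},"grip":{"type":"number"},"grip_force":{"type":"number"}},"required":["motion"]}

```bash
ls; mkdir -p pics
python3 - <<'E'
from cell import robot
import cv2,numpy as np
s=robot.state();print(s)
for n in("top","side"):
    p,d=robot.read_camera(n);cv2.imwrite(f"pics/{n}1.png",p[:,:,::-1]);np.save(f"pics/{n}1.npy",d)
    i=robot.camera_info(n);print(n,i)
E
```

```text
pics
{'time_s': 0.0, 'joints': array([-1.27297625e+00,  4.23854469e-01,  1.63071636e+00,  1.74332177e-05,
        1.08863109e+00, -1.90399613e-02]), 'qvel': array([ 0.00191587,  0.00124322, -0.00044511,  0.00137033,  0.00031854,
       -0.00085986]), 'tau': array([ 2.59814617e-03, -5.44626904e+01, -2.73659885e+01,  6.45589200e-02,
        2.27106514e-02, -1.26944265e-04]), 'tcp_pos': array([ 0.19457347, -0.59332424,  0.22188285]), 'orientation': array([-0.69817769, -0.11212022,  0.69832498, -0.11099182]), 'ft_force': array([ 0.00232608,  0.33036395, -0.24828022]), 'wrist_torque': array([ 0.00657177,  0.03166471, -0.02960735]), 'gripper_width': 1.0016228601494155}
top {'mtx': array([[469.54733467,   0.        , 314.27679515],
       [  0.        , 469.54733467, 233.9321735 ],
       [  0.        ,   0.        ,   1.        ]]), 'R': array([[-1.20007891e-02, -9.99927658e-01, -8.12882541e-04],
       [-9.98122922e-01,  1.20279462e-02, -6.00496580e-02],
       [ 6.00550912e-02,  9.07134141e-05, -9.98195060e-01]]), 't': array([0.01873246, 0.54051491, 1.26550531])}
side {'mtx': array([[573.01102566,   0.        , 314.17030855],
       [  0.        , 573.01102566, 246.39850714],
       [  0.        ,   0.        ,   1.        ]]), 'R': array([[-0.86317205, -0.50488947,  0.0045433 ],
       [-0.35354284,  0.59795284, -0.71934683],
       [ 0.36047396, -0.62252633, -0.69463623]]), 't': array([0.45361387, 0.2603635 , 1.07007615])}
```

View pics/top1.png

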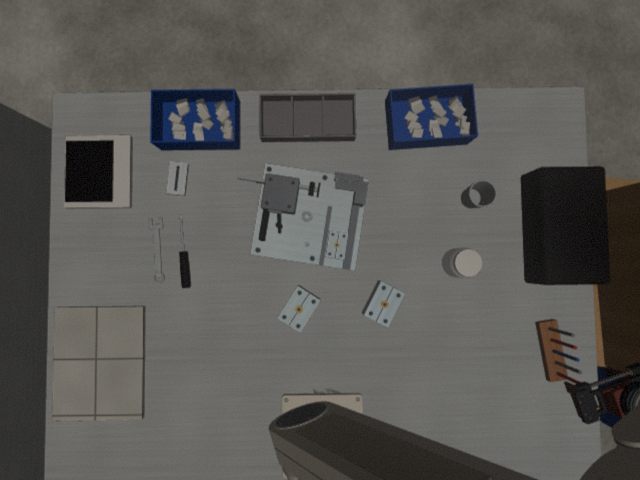

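View pics/side1.png

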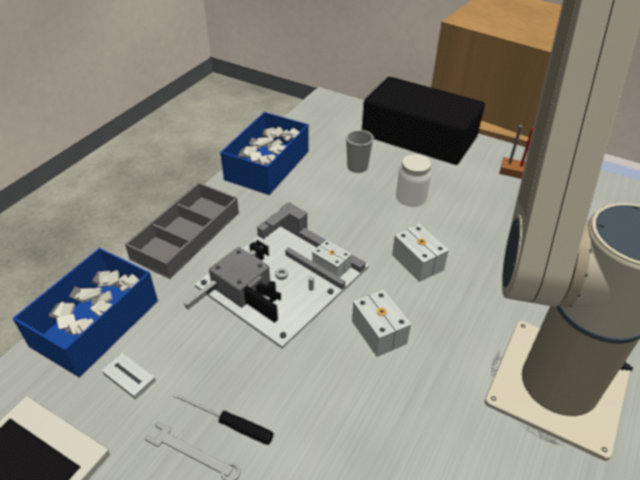

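The top view shows the fixture at about (310,218), with the mould in the track at (337,243), the clamp at (281,195) and the handle and trigger at (264,225) and (279,222). The two larger moulds at (299,308) and (384,303) are decoys. I'll crop in to fit the pose.

Run:
```python
import cv2
p=cv2.imread("pics/top1.png")[150:280,235:385]
cv2.imwrite("pics/crop1.png",cv2.convertScaleAbs(cv2.resize(p,None,fx=4.6,fy=4.6,interpolation=cv2.INTER_CUBIC),alpha=1.5))
```

```text
(no output)
```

View pics/crop1.png

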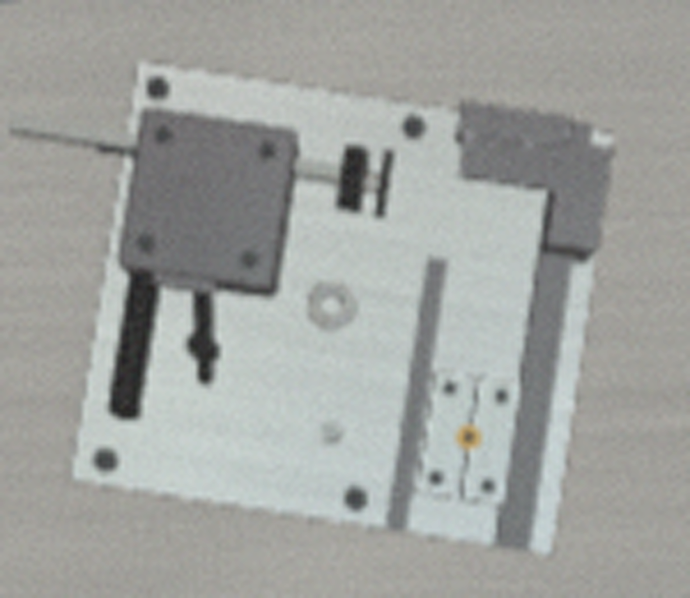

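The crop shows the plate corners, clamp top, handle end (127,417), trigger roll (203,348), brass bush (468,437), and the foot at (384,183) with its stem extended. Next I fit the fixture pose.

```bash
cat > h.py <<'E'
import numpy as np
from scipy.spatial.transform import Rotation as R
from scipy.optimize import least_squares
from cell import robot
I=robot.camera_info("top")
def proj(X,I=I):
    c=X@I["R"].T+I["t"];q=c@I["mtx"].T;return q[:,:2]/q[:,2:]
def f2w(P,f): 
    P=np.atleast_2d(P)/1000.;c,s=np.cos(f[2]),np.sin(f[2])
    return np.c_[f[0]+c*P[:,0]-s*P[:,1],f[1]+s*P[:,0]+c*P[:,1],P[:,2]]
def w2f(X,f):
    X=np.atleast_2d(X);c,s=np.cos(f[2]),np.sin(f[2]);d=X[:,:2]-f[:2]
    return np.c_[c*d[:,0]+s*d[:,1],-s*d[:,0]+c*d[:,1],X[:,2]]*1000
def back(uv,z,I=I):
    C=-I["R"].T@I["t"];d=I["R"].T@np.linalg.inv(I["mtx"])@np.r_[uv,1];return C+d*(z-C[2])/d[2]
def tool(f,s,P,yawdir=1):
    "jog (cm, rad) taking the TCP from its pose to fixture pt P(mm), pointing down, tool y along yawdir*fixture y"
    Rt=R.from_quat(s["orientation"]).as_matrix();c,n=np.cos(f[2]),np.sin(f[2])
    y=yawdir*np.array([-n,c,0]);x=np.array([0,0,-1.]);G=np.c_[x,y,np.cross(x,y)]
    return np.round(Rt.T@(f2w(P,f)[0]-s["tcp_pos"])*100,2),np.round(R.from_matrix(Rt.T@G).as_rotvec(),4)
E
python3 - <<'E'
from h import *
cp=lambda u:(np.array(u)+.5)/4.6-.5+[235,150]
P=np.array([[115,145,12],[-140,145,12],[-140,-145,12],[115,-145,12],[78,125,72],[78,35,72],[-15,35,72],[-15,125,72],[-100,110,72],[-53,70,72]],float)
uv=cp([[140,63],[73,478],[550,552],[612,140],[140,108],[298,130],[275,295],[120,268],[127,417],[203,348]])
r=least_squares(lambda f:(proj(f2w(P,f))-uv).ravel(),[.65,0,0.,],loss="soft_l1")
f=r.x;np.save("f.npy",f);print(f,np.round(proj(f2w(P,f))-uv,1).tolist())
print("mould",w2f(back(cp([468,437]),.057),f))
print("foot",w2f(back(cp([384,183]),.051),f),"head",w2f(back(cp([352,178]),.05),f),w2f(back(cp([331,305]),.024),f),w2f(back(cp([332,432]),.047),f))
s=robot.state()
for y in(1,-1):print(tool(f,s,[-150,-88,100],y))
print(f2w([[-110,-88,0],[-53,99,0]],f))
E
```

```text
[ 0.6021306   0.02551893 -0.16264558] [[-1.5, -0.3], [-1.5, 0.7], [-0.2, 0.6], [-0.2, -1.5], [1.4, -0.0], [0.8, 0.3], [0.4, -0.8], [0.2, -0.1], [-0.8, 0.5], [0.6, -0.0]]
mould [[-80.05484542 -85.28526425  57.        ]]
foot [[ 58.82465015 -15.57680717  51.        ]] head [[59.08609312  3.26452988 50.        ]] [[-13.53685968   4.96656497  24.        ]] [[-88.5577773   -7.48244013  47.        ]]
(array([ 12.26, -45.21, -40.64]), array([-2.6622e+00, -1.8000e-03,  4.0000e-04]))
(array([ 12.26, -45.21, -40.64]), array([4.794e-01, 3.000e-04, 1.300e-03]))
[[ 0.47933255 -0.04350744  0.        ]
 [ 0.56586109  0.13179462  0.        ]]
```

{"method": "jog_arm", "body": {"motion": [[2,-45.2,-40.6,0.479,0,0],[2,-45.2,-40.6,0.479,0,0],[2,-45.2,-40.6,0.479,0,0],[2,-45.2,-40.6,0.479,0,0],[2,-45.2,-40.6,0.479,0,0],[2,-45.2,-40.6,0.479,0,0],[2,-45.2,-40.6,0.479,0,0],[2,-45.2,-40.6,0.479,0,0],[2,-45.2,-40.6,0.479,0,0],[2,-45.2,-40.6,0.479,0,0]], "grip": 0, "grip_force": 40}}

```text
time_s: 1.1
tcp_pos: [0.3964, -0.1348, 0.2062]
orientation: [0.705, -0.057, -0.705, -0.057]
ft_force: [0.8, -0.1, -0.1]
gripper_width: 0.124
```

Run:
```python
from h import *
f=np.load("f.npy");s=robot.state()
print(tool(f,s,[-150,-88,200],-1),w2f(s["tcp_pos"],f),s["gripper_width"])
```

```text
(array([  0.63, -10.35,  -2.7 ]), array([ 0.0001, -0.0003, -0.0001])) [[-177.00392594 -191.52616018  206.24983978]] 0.1242731857941326
```

{"method": "jog_arm", "body": {"motion": [[0.6,-10.4,-2.7,0,0,0],[0.6,-10.4,-2.7,0,0,0],[0.6,-10.4,-2.7,0,0,0],[0.6,-10.4,-2.7,0,0,0],[0.6,-10.4,-2.7,0,0,0],[0.6,-10.4,-2.7,0,0,0]]}}

```text
time_s: 1.7
tcp_pos: [0.439, -0.0397, 0.2002]
orientation: [-0.705, 0.058, 0.705, 0.058]
ft_force: [1.3, 0.9, -0.6]
gripper_width: 0.001
```

Run:
```python
from h import *
import cv2
f=np.load("f.npy");s=robot.state()
print(w2f(s["tcp_pos"],f),s["gripper_width"])
i=robot.camera_info("wrist");p,d=robot.read_camera("wrist");print(i)
cv2.imwrite("pics/w1.png",p[:,:,::-1]);np.savez("pics/w1.npz",d=d,**i)
```

```text
[[-150.41801085  -90.74894066  200.17945392]] 0.0009616400180248068
{'mtx': array([[371.64829954,   0.        , 321.37139806],
       [  0.        , 371.64829954, 229.76478026],
       [  0.        ,   0.        ,   1.        ]]), 'R': array([[-1.64485519e-01, -9.86379327e-01,  5.80950328e-04],
       [-9.42258184e-01,  1.57302142e-01,  2.95644297e-01],
       [-2.91708808e-01,  4.80818004e-02, -9.55297918e-01]]), 't': array([0.03279266, 0.39150637, 0.50025271])}
```

View pics/w1.png

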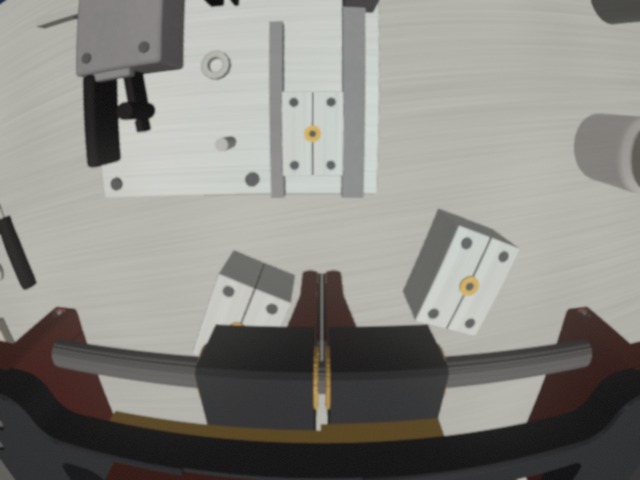

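Wrist view: plate near corners (106,196) and (377,192), clamp top corners (78,75) and (160,66), bush (313,133), track walls straight ahead.

```bash
cat >> h.py <<'E'
def wproj(X,i):
    c=X@i["R"].T+i["t"];rho=np.hypot(c[:,0],c[:,1]);th=np.arctan2(rho,c[:,2]);m=i["mtx"]
    return np.c_[m[0,2]+m[0,0]*th*c[:,0]/rho,m[1,2]+m[1,1]*th*c[:,1]/rho]
def wback(uv,z,i):
    m=i["mtx"];a=(np.array(uv)-m[:2,2])/m[0,0];th=np.hypot(*a);d=np.r_[a/th*np.sin(th),np.cos(th)]
    C=-i["R"].T@i["t"];d=i["R"].T@d;return C+d*(z-C[2])/d[2]
E
python3 - <<'E'
from h import *
w=np.load("pics/w1.npz");f0=np.load("f.npy")
P=np.array([[-140,145,12],[-140,-145,12],[-15,125,72],[-15,35,72],[-140,-62,30],[-140,-115,30]],float)
uv=np.array([[106,196],[377,192],[78,75],[160,66],[284,196],[342,196]],float)
print(np.round(wproj(f2w(P,f0),w)-uv,1).tolist())
r=least_squares(lambda f:(wproj(f2w(P,f),w)-uv).ravel(),f0,loss="soft_l1");f=r.x
print(f,np.round(r.fun.reshape(-1,2),1).tolist())
np.save("f2.npy",f);s=robot.state()
for n,u,z in(("bush",(313,133),.058),("trig",(134,110),.072),("handle end",(102,164),.06),("dowel",(224,143),.047),("wallin",(284,196),.03),("decoyL",(235,252),.06),("decoyR",(437,212),.06)):print(n,w2f(wback(u,z,w),f).round(1))
print(w2f(s["tcp_pos"],f),tool(f,s,[-140,-88.5,22],-1))
E
```

```text
[[-1.8, 2.3], [0.1, 1.7], [-0.1, 1.8], [5.2, -4.5], [5.6, 1.7], [5.6, 1.5]]
[ 0.60438326  0.02896758 -0.16508983] [[-5.0, 0.6], [-4.0, 0.3], [-3.3, 0.4], [1.1, -6.0], [1.1, 0.1], [1.1, -0.0]]
bush [[-81.6 -88.4  58. ]]
trig [[-54.5  61.5  72. ]]
handle end [[-99.6 106.6  60. ]]
dowel [[-88.8 -11.3  47. ]]
wallin [[-139.9  -60.9   30. ]]
decoyL [[-183.6  -18.8   60. ]]
decoyR [[-146.9 -195.4   60. ]]
[[-151.7417123   -94.95812046  200.2369969 ]] (array([17.82, -0.65, -1.18]), array([ 0.0006,  0.0002, -0.0002]))
```

Run:
```python
from h import *
w=np.load("pics/w1.npz");f=np.load("f.npy");f[2]=-.165
for n,u,z in(("pL",(106,196),.012),("pR",(377,192),.012),("cL",(78,75),.072),("cR",(160,66),.072),("win",(284,196),.03),("wout",(342,196),.03),("woutR",(364,196),.03),("wedgeL",(270,196),.03),("bush",(313,133),.058),("roll",(134,110),.072),("ringc",(216,65),.024)):print(n,w2f(wback(u,z,w),f).round(1), w["d"][int(u[1])-4,int(u[0])])
print(wproj(f2w([[-15,125,72],[-15,35,72],[-53,70,72],[-53,70,48],[-100,103,72],[-100,117,72],[-100,117,24]],f),w).round())
```

```text
pL [[-137.9  141.7   12. ]] 0.35360274
pR [[-138.  -145.1   12. ]] 0.36567792
cL [[-13.6 124.8  72. ]] 0.26031798
cR [[-18.3  39.7  72. ]] 0.26636857
win [[-138.3  -57.2   30. ]] 0.34129915
wout [[-138.4 -110.2   30. ]] 0.33631974
woutR [[-138.3 -130.4   30. ]] 0.3561381
wedgeL [[-138.2  -44.2   30. ]] 0.3563668
bush [[-79.9 -84.6  58. ]] 0.2928165
roll [[-52.8  65.2  72. ]] 0.27755305
ringc [[-15.    4.8  24. ]] 0.31681028
[[ 78.  76.]
 [165.  61.]
 [129. 111.]
 [142. 111.]
 [102. 168.]
 [ 90. 169.]
 [115. 161.]]
```

{"method": "jog_arm", "body": {"motion": [[6,-0.6,-0.5,0,0,0],[12,-0.6,-0.5,0,0,0],[16,-0.6,-0.5,0,0,0],[17.6,-0.6,-0.5,0,0,0],[17.6,-0.6,-1,0,0,0],[17.6,-0.6,-1,0,0,0]]}}

```text
time_s: 2.35
tcp_pos: [0.4514, -0.0351, 0.0246]
orientation: [0.705, -0.058, -0.705, -0.058]
ft_force: [-0.7, 0.8, 0.4]
gripper_width: 0.002
```

{"method": "jog_arm", "body": {"motion": [[0,0,-1,0,0,0],[0,0,-2,0,0,0],[0,0,-3,0,0,0],[0,0,-4.2,0,0,0],[0,0,-5.4,0,0,0],[0,0,-6.6,0,0,0],[0,0,-7.8,0,0,0],[0,0,-9,0,0,0],[0,0,-10.2,0,0,0],[0,0,-10.8,0,0,0]]}}

```text
time_s: 3.35
tcp_pos: [0.5588, -0.0519, 0.0242]
orientation: [0.705, -0.057, -0.704, -0.057]
ft_force: [-2.5, 0.9, 2.8]
gripper_width: -0.001
```

Run:
```python
from h import *
f=np.load("f.npy");s=robot.state();print(w2f(s["tcp_pos"],f),s["ft_force"])
```

```text
[[-30.18413089 -83.3995948   24.24645558]] [-2.52113181  0.94876238  2.77631999]
```

{"method": "jog_arm", "body": {"motion": [[0,0,-1,0,0,0],[0,0,-2,0,0,0],[0,0,-2.8,0,0,0],[0,0,-3.4,0,0,0],[0,0,-3.8,0,0,0],[0,0,-4.1,0,0,0],[0,0,-4.3,0,0,0]]}}

```text
time_s: 4.05
tcp_pos: [0.5995, -0.0585, 0.0242]
orientation: [-0.705, 0.057, 0.705, 0.057]
ft_force: [-2.1, 0.3, 1.0]
gripper_width: 0.009
```

{"method": "jog_arm", "body": {"motion": [[0,0,-0.2,0,0,0],[0,0,-0.4,0,0,0],[0,0,-0.4,0,0,0]]}}

```text
time_s: 4.35
tcp_pos: [0.6012, -0.0588, 0.024]
orientation: [-0.703, 0.057, 0.706, 0.057]
ft_force: [-7.9, 1.5, 5.2]
gripper_width: 0.007
```

{"method": "jog_arm", "body": {"motion": [[0,0,-0.2,0,0,0],[0,0,-0.4,0,0,0],[0,0,-0.4,0,0,0]]}}

```text
time_s: 4.65
tcp_pos: [0.6011, -0.0588, 0.0235]
orientation: [-0.7, 0.057, 0.709, 0.058]
ft_force: [-19.9, 3.4, 14.7]
gripper_width: -0.001
```

Run:
```python
from h import *
f=np.load("f.npy");s=robot.state();print(w2f(s["tcp_pos"],f),s["ft_force"])
```

```text
[[ 12.60392496 -83.40930672  23.48581894]] [-19.86841153   3.39037476  14.72027807]
```

{"method": "jog_arm", "body": {"motion": [[0,0,1,0,0,0],[0,0,4,0,0,0],[-4,0,6,0,0,0],[-9,0,7,0,0,0],[-14,-3,9,0,0,0],[-15.6,-7,12,0,0,0],[-15.6,-11,15,0,0,0],[-15.6,-15,17,0,0,0],[-15.6,-16.7,17,0,0,0],[-15.6,-16.7,17,0,0,0]], "grip": 8.2}}

```text
time_s: 5.65
tcp_pos: [0.4672, 0.135, 0.1811]
orientation: [0.706, -0.055, -0.704, -0.056]
ft_force: [-0.0, 0.3, -0.1]
gripper_width: 0.878
```

Run:
```python
from h import *
import cv2
f=np.load("f.npy");s=robot.state()
i=robot.camera_info("wrist");p,d=robot.read_camera("wrist")
cv2.imwrite("pics/w2.png",p[:,:,::-1]);np.savez("pics/w2.npz",d=d,**i)
print(w2f(s["tcp_pos"],f),s["orientation"],s["gripper_width"],s["ft_force"])
```

```text
[[-150.91973772   86.21002812  181.07720197]] [ 0.70603974 -0.05542483 -0.70374079 -0.05643474] 0.8779131105623298 [-0.01921887  0.25076809 -0.07716808]
```

View pics/w2.png

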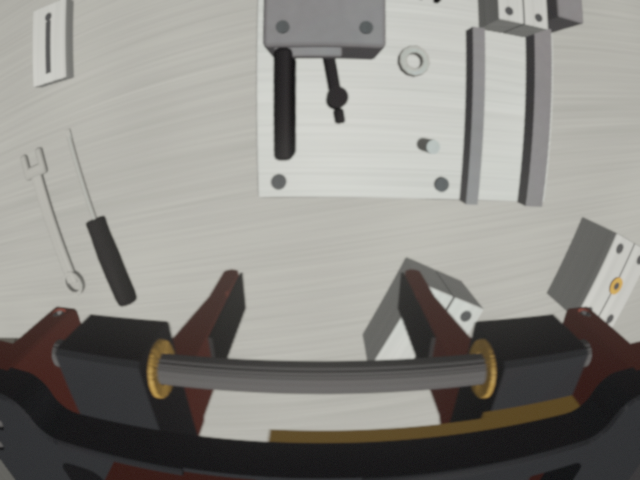

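The mould is seated under the lug at the top right. The trigger roll is at (336,97), the handle at (285,105) with its end at row 158, and the way down is clear.

Run:
```python
from h import *
w=np.load("pics/w2.npz");f=np.load("f.npy")
for n,u,z in(("roll",(336,97),.072),("hL",(274,105),.072),("hR",(295,105),.072),("hend",(285,158),.06),("pL",(260,196),.012),("pl2",(260,120),.012)):print(n,w2f(wback(u,z,w),f).round(1))
```

```text
roll [[-52.6  76.   72. ]]
hL [[-58.1 120.6  72. ]]
hR [[-58.4 105.4  72. ]]
hend [[-98.5 114.2  60. ]]
pL [[-138.2  142.6   12. ]]
pl2 [[-68.8 140.9  12. ]]
```

{"method": "jog_arm", "body": {"motion": [[0,-1.4,-4,0,0,0],[3,-1.4,-8,0,0,0],[5,-1.4,-9.7,0,0,0],[7,-1.4,-9.7,0,0,0],[9,-1.4,-9.7,0,0,0],[11,-1.4,-9.7,0,0,0],[13,-1.4,-9.7,0,0,0],[15,-1.4,-9.7,0,0,0],[15,-1.7,-9.7,0,0,0],[15,-1.7,-9.7,0,0,0]]}}

```text
time_s: 6.7
tcp_pos: [0.5655, 0.1327, 0.0302]
orientation: [-0.705, 0.058, 0.705, 0.058]
ft_force: [0.3, 0.7, -0.2]
gripper_width: 0.938
```

Run:
```python
from h import *
import cv2
f=np.load("f.npy");s=robot.state()
i=robot.camera_info("wrist");p,d=robot.read_camera("wrist")
cv2.imwrite("pics/w3.png",p[:,:,::-1]);np.savez("pics/w3.npz",d=d,**i)
print(w2f(s["tcp_pos"],f),s["orientation"],s["gripper_width"],s["ft_force"])
P=f2w([[60,-15,36],[60,-60,36],[31.5,80,72]],f)+0
print(wproj(P,i).round(),proj(P,robot.camera_info("side")).round())
```

```text
[[-53.54581198  99.83165549  30.17965606]] [-0.70468305  0.05769866  0.7048242   0.05758046] 0.9381258330453391 [ 0.28932102  0.69406944 -0.23899675]
[[562.  70.]
 [623.  85.]
 [382. 111.]] [[263. 247.]
 [276. 237.]
 [240. 265.]]
```

View pics/w3.png

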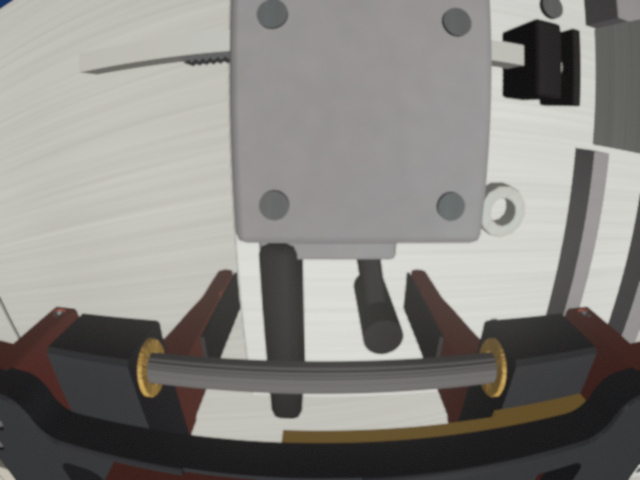

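The wrist camera sees the jaw head (503-560, 60) and foot plate (562-580). The trigger and handle sit between the fingers. First squeeze.

{"method": "jog_arm", "body": {"motion": [[0,-0.3,0,0,0,0],[0,-0.3,0,0,0,0],[0,-0.3,0,0,0,0],[0,-0.3,0,0,0,0],[0,-0.3,0,0,0,0],[0,-0.3,0,0,0,0],[0,-0.3,0,0,0,0],[0,-0.3,0,0,0,0]], "grip": 3.6, "grip_force": 30}}

```text
time_s: 7.55
tcp_pos: [0.5647, 0.1376, 0.0305]
orientation: [-0.704, 0.057, 0.705, 0.058]
ft_force: [-3.3, 6.1, 2.4]
gripper_width: 0.412
```

```bash
cat > look.py <<'E'
import sys
from h import *
import cv2
n=sys.argv[1];f=np.load("f.npy");s=robot.state()
i=robot.camera_info("wrist");p,d=robot.read_camera("wrist")
cv2.imwrite(f"pics/{n}.png",p[:,:,::-1]);np.savez(f"pics/{n}.npz",d=d,**i)
c,q=np.cos(f[2]),np.sin(f[2]);F=s["ft_force"]
print(w2f(s["tcp_pos"],f).round(1),"w",s["gripper_width"]*87.8,"Fy_fix",-q*F[0]+c*F[1],F.round(1))
# sample brightness along the foot axis at several heights of fixture y (mm)
ys=np.arange(10,-75,-1.)
from scipy.ndimage import map_coordinates
for z,x in((51,52),(51,59),(51,66)):
    uv=wproj(f2w(np.c_[ys*0+x,ys,ys*0+z],f),i)
    v=map_coordinates(p.mean(2),[uv[:,1],uv[:,0]],order=1)
    print(x,"".join("#" if a<45 else ("+" if a<100 else ".") for a in v))
E
python3 look.py w4
```

```text
[[-55.1 104.5  30.5]] w 36.205349483257514 Fy_fix 5.517439030548683 [-3.3  6.1  2.4]
52 ################################+++++++++++++++++++++++++++++++######################
59 ...+##############################+++++++++++++++++++++++++++++######################
66 ##################################+++++++++++++++++++++++++++++######################
```

{"method": "jog_arm", "body": {"motion": [[0,-0.2,0,0,0,0],[0,-0.2,0,0,0,0],[0,-0.2,0,0,0,0],[0,-0.2,0,0,0,0],[0,-0.2,0,0,0,0],[0,-0.2,0,0,0,0]], "grip": 8.2}}

```text
time_s: 8.2
tcp_pos: [0.5663, 0.1386, 0.0304]
orientation: [0.705, -0.057, -0.705, -0.058]
ft_force: [-0.2, -0.0, -0.8]
gripper_width: 0.911
```

```bash
python3 - <<'E'
from h import *
f=np.load("f.npy");c,q=np.cos(f[2]),np.sin(f[2]);f[:2]+=np.array([-q,c])*.0055+np.array([c,q])*.0015;np.save("f.npy",f);print(f)
E
cat > look.py <<'E'
import sys
from h import *
import cv2
n=sys.argv[1];f=np.load("f.npy");s=robot.state()
i=robot.camera_info("wrist");p,d=robot.read_camera("wrist")
cv2.imwrite(f"pics/{n}.png",p[:,:,::-1]);np.savez(f"pics/{n}.npz",d=d,**i)
c,q=np.cos(f[2]),np.sin(f[2]);F=s["ft_force"]
print(w2f(s["tcp_pos"],f).round(1),"w",s["gripper_width"]*87.8,"Fy_fix",-q*F[0]+c*F[1],F.round(1))
# rectified top view of the jaw at z=50: 5 px/mm, x 80..30 downwards, y 20..-70 to the right
X,Y=np.meshgrid(np.arange(20,-72,-.2),np.arange(80,30,-.2))
uv=wproj(f2w(np.c_[Y.ravel(),X.ravel(),0*X.ravel()+51],f),i).astype(np.float32).reshape(*X.shape,2)
r=cv2.remap(p[:,:,::-1],uv[...,0],uv[...,1],cv2.INTER_LINEAR);cv2.imwrite(f"pics/{n}r.png",cv2.convertScaleAbs(r,alpha=1.5))
for x in(52,67):
    print(x,r.mean(2)[int((80-x)*5),::5].astype(int).tolist())
E
python3 look.py w5
```

```text
[ 0.60450141  0.03070345 -0.16264558]
[[-55.2 100.3  30.4]] w 80.00782303776845 Fy_fix -0.07055055515323114 [-0.2 -0.  -0.8]
52 [142, 141, 141, 142, 138, 137, 107, 95, 93, 84, 68, 50, 35, 23, 19, 18, 16, 15, 15, 16, 18, 18, 16, 17, 18, 26, 29, 35, 39, 41, 40, 39, 40, 41, 39, 38, 38, 39, 37, 29, 20, 19, 20, 19, 20, 24, 36, 42, 44, 48, 74, 92, 96, 97, 96, 97, 96, 94, 94, 93, 95, 93, 96, 97, 98, 98, 98, 98, 97, 97, 98, 97, 94, 96, 97, 96, 94, 74, 0, 0, 0, 0, 0, 0, 0, 0, 0, 0, 0, 0, 0, 0]
67 [209, 208, 208, 208, 208, 206, 178, 109, 47, 26, 17, 18, 17, 16, 17, 17, 18, 17, 16, 18, 17, 15, 19, 19, 18, 21, 28, 35, 39, 39, 39, 38, 39, 38, 38, 38, 38, 38, 34, 28, 21, 18, 19, 18, 20, 23, 34, 41, 43, 46, 72, 92, 95, 96, 95, 95, 96, 94, 93, 92, 94, 94, 94, 95, 96, 96, 96, 96, 95, 96, 96, 96, 95, 95, 95, 93, 92, 61, 0, 0, 0, 0, 0, 0, 0, 0, 0, 0, 0, 0, 0, 0]
```

View pics/w5r.png

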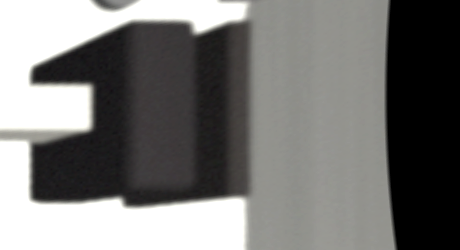

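The rectified view shows the head top at px 125–192 and the foot plate at 228–250, so the face is at about y = -30 with the stem free. That leaves about 35 mm to go: two full pumps, then look.

{"method": "jog_arm", "body": {"motion": [[0,0,0,0,0,0],[0,0,0,0,0,0],[0,0,0,0,0,0],[0,0,0,0,0,0],[0,0,0,0,0,0],[0,0,0,0,0,0],[0,0,0,0,0,0],[0,0,0,0,0,0]], "grip": 3.6}}

```text
time_s: 9.05
tcp_pos: [0.5639, 0.1378, 0.0297]
orientation: [-0.703, 0.058, 0.706, 0.057]
ft_force: [-4.3, -3.6, 0.8]
gripper_width: 0.408
```

{"method": "jog_arm", "body": {"motion": [[0,0,0,0,0,0],[0,0,0,0,0,0],[0,0,0,0,0,0],[0,0,0,0,0,0],[0,0,0,0,0,0],[0,0,0,0,0,0],[0,0,0,0,0,0]], "grip": 8.2}}

```text
time_s: 9.75
tcp_pos: [0.5662, 0.1388, 0.0304]
orientation: [0.705, -0.057, -0.705, -0.057]
ft_force: [0.4, 0.3, -0.2]
gripper_width: 0.928
```

```bash
python3 look.py w6
```

```text
[[-55.3 100.4  30.4]] w 81.44886940121611 Fy_fix 0.3222782495312312 [ 0.4  0.3 -0.2]
52 [141, 141, 145, 143, 141, 144, 143, 141, 144, 142, 140, 143, 141, 135, 107, 94, 95, 89, 76, 60, 44, 31, 20, 18, 17, 17, 13, 17, 18, 18, 17, 17, 17, 17, 20, 25, 30, 36, 38, 41, 40, 39, 38, 38, 39, 38, 38, 38, 35, 29, 21, 21, 20, 19, 21, 27, 38, 43, 43, 55, 80, 94, 95, 97, 99, 99, 98, 98, 97, 97, 97, 96, 94, 95, 96, 94, 95, 62, 0, 0, 0, 0, 0, 0, 0, 0, 0, 0, 0, 0, 0, 0]
67 [209, 208, 208, 208, 208, 208, 207, 208, 208, 207, 207, 208, 207, 205, 178, 114, 60, 28, 16, 18, 16, 15, 18, 17, 16, 18, 18, 15, 16, 17, 16, 16, 17, 17, 17, 22, 29, 34, 38, 36, 39, 38, 38, 38, 38, 37, 37, 37, 34, 28, 20, 18, 18, 20, 20, 27, 37, 41, 43, 52, 79, 93, 94, 96, 99, 97, 97, 96, 95, 97, 97, 96, 94, 95, 95, 94, 92, 49, 0, 0, 0, 0, 0, 0, 0, 0, 0, 0, 0, 0, 0, 0]
```

{"method": "jog_arm", "body": {"motion": [[0,0,0,0,0,0],[0,0,0,0,0,0],[0,0,0,0,0,0],[0,0,0,0,0,0],[0,0,0,0,0,0],[0,0,0,0,0,0],[0,0,0,0,0,0],[0,0,0,0,0,0]], "grip": 3.6}}

```text
time_s: 10.6
tcp_pos: [0.564, 0.1378, 0.0298]
orientation: [-0.704, 0.058, 0.706, 0.057]
ft_force: [-4.1, -2.3, 2.3]
gripper_width: 0.414
```

{"method": "jog_arm", "body": {"motion": [[0,0,0,0,0,0],[0,0,0,-0.06,0,0],[0,0,0,-0.12,0,0],[0,0,0,-0.15,0,0],[0,0,0,-0.15,0,0],[0,0,0,-0.15,0,0],[0,0,0,-0.15,0,0]], "grip": 8.2}}

```text
time_s: 11.3
tcp_pos: [0.5663, 0.1387, 0.0304]
orientation: [0.707, -0.004, -0.707, -0.005]
ft_force: [0.0, 0.0, 0.4]
gripper_width: 0.93
```

```bash
python3 look.py w7
```

```text
[[-55.2 100.4  30.4]] w 81.66759190503792 Fy_fix 0.033401417792225545 [0.  0.  0.4]
52 [133, 134, 134, 130, 131, 133, 132, 129, 132, 131, 132, 130, 130, 134, 132, 131, 131, 130, 131, 125, 107, 97, 97, 94, 91, 80, 70, 58, 44, 35, 27, 23, 23, 22, 22, 22, 21, 22, 22, 20, 22, 23, 21, 22, 23, 26, 32, 36, 40, 40, 40, 41, 40, 41, 41, 39, 41, 38, 38, 30, 24, 23, 22, 23, 27, 14, 0, 0, 0, 0, 0, 0, 0, 0, 0, 0, 0, 0, 0, 0, 0, 0, 0, 0, 0, 0, 0, 0, 0, 0, 0, 0]
67 [208, 209, 209, 208, 209, 209, 209, 208, 208, 208, 207, 207, 207, 207, 207, 207, 206, 207, 206, 205, 187, 145, 92, 47, 25, 19, 18, 19, 16, 18, 18, 17, 18, 18, 17, 19, 18, 18, 17, 17, 17, 18, 18, 17, 20, 24, 29, 34, 37, 38, 37, 37, 38, 39, 39, 38, 38, 39, 36, 30, 23, 12, 0, 0, 0, 0, 0, 0, 0, 0, 0, 0, 0, 0, 0, 0, 0, 0, 0, 0, 0, 0, 0, 0, 0, 0, 0, 0, 0, 0, 0, 0]
```

{"method": "jog_arm", "body": {"motion": [[0,0,0,0.1,0,0],[0,0,0,0.2,0,0],[0,0,0,0.3,0,0],[0,0,0,0.33,0,0],[0,0,0,0.33,0,0]]}}

```text
time_s: 11.85
tcp_pos: [0.566, 0.1386, 0.0303]
orientation: [0.697, -0.12, -0.697, -0.12]
ft_force: [-0.3, -0.4, -0.6]
gripper_width: 0.938
```

```bash
python3 look.py w8
```

```text
[[-55.5 100.2  30.3]] w 82.3500335586876 Fy_fix -0.46211184529614135 [-0.3 -0.4 -0.6]
52 [125, 128, 125, 127, 126, 128, 127, 127, 127, 127, 126, 127, 126, 127, 126, 126, 125, 124, 124, 123, 124, 125, 123, 123, 112, 97, 97, 95, 88, 72, 55, 38, 26, 18, 16, 18, 16, 16, 18, 17, 18, 16, 17, 18, 21, 27, 33, 38, 39, 39, 39, 39, 38, 39, 38, 36, 37, 37, 32, 20, 19, 20, 18, 22, 19, 32, 40, 43, 45, 66, 88, 96, 96, 95, 94, 95, 94, 94, 95, 94, 94, 94, 93, 92, 93, 93, 94, 94, 99, 125, 166, 194]
67 [0, 0, 0, 0, 0, 0, 0, 0, 0, 0, 0, 0, 0, 0, 0, 0, 0, 0, 0, 0, 0, 0, 0, 0, 0, 0, 0, 0, 0, 0, 0, 0, 0, 0, 0, 0, 0, 2, 4, 5, 7, 9, 13, 14, 18, 25, 32, 36, 38, 38, 37, 38, 37, 38, 37, 37, 37, 37, 30, 20, 16, 19, 17, 18, 20, 31, 39, 41, 45, 62, 86, 95, 95, 94, 94, 94, 92, 91, 92, 94, 93, 93, 92, 91, 92, 92, 93, 94, 98, 123, 163, 190]
```

View pics/w8.png

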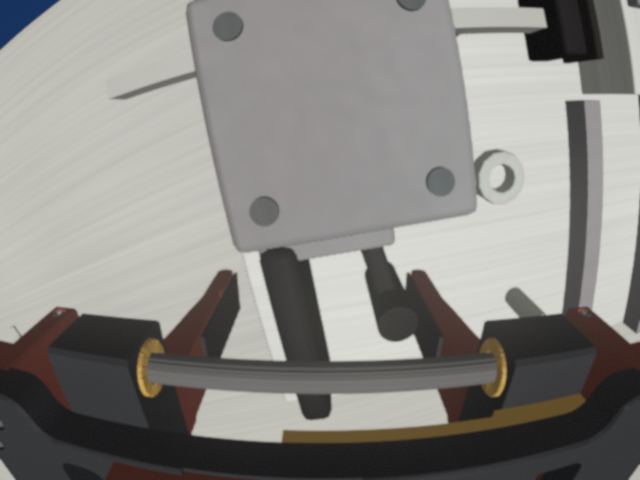

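{"method": "jog_arm", "body": {"motion": [[0,0,0,0,0,0],[0,0,0,0,0,0],[0,0,0,0,0,0],[0,0,0,0,0,0],[0,0,0,0,0,0],[0,0,0,0,0,0],[0,0,0,0,0,0],[0,0,0,0,0,0]], "grip": 3.6}}

```text
time_s: 12.7
tcp_pos: [0.5637, 0.1395, 0.0294]
orientation: [-0.695, 0.12, 0.698, 0.12]
ft_force: [-4.5, 7.3, -2.7]
gripper_width: 0.413
```

```bash
python3 look.py w9
```

```text
[[-57.9 100.8  29.4]] w 36.24992976541662 Fy_fix 6.439840283649535 [-4.5  7.3 -2.7]
52 [97, 84, 82, 100, 107, 110, 111, 111, 111, 111, 112, 111, 111, 111, 111, 111, 110, 111, 109, 111, 110, 110, 110, 109, 110, 109, 109, 109, 109, 108, 108, 108, 106, 102, 101, 101, 100, 95, 83, 69, 49, 35, 23, 20, 18, 15, 17, 17, 13, 16, 15, 13, 16, 18, 21, 26, 30, 35, 37, 38, 39, 39, 37, 38, 38, 38, 37, 37, 33, 25, 19, 19, 17, 19, 23, 31, 40, 41, 46, 63, 86, 93, 93, 92, 92, 93, 94, 94, 98, 120, 160, 191]
67 [0, 0, 0, 0, 0, 0, 0, 0, 0, 0, 0, 0, 0, 0, 0, 0, 0, 0, 0, 0, 0, 0, 0, 0, 0, 0, 0, 0, 0, 0, 0, 0, 0, 0, 0, 0, 0, 0, 0, 0, 0, 0, 0, 0, 0, 0, 0, 0, 0, 0, 0, 0, 0, 0, 0, 0, 0, 0, 0, 0, 0, 0, 0, 0, 0, 0, 0, 0, 0, 0, 0, 1, 3, 7, 15, 25, 38, 41, 44, 62, 85, 92, 92, 92, 92, 93, 93, 93, 96, 119, 158, 189]
```

{"method": "jog_arm", "body": {"motion": [[0,0,0,0,0,0],[0,0,0,0,0,0],[0,-0.1,0,0,0,0],[0,-0.1,0,0,0,0],[0,-0.1,0,0,0,0],[0,-0.1,0,0,0,0],[0,-0.1,0,0,0,0]], "grip": 8.4}}

```text
time_s: 13.45
tcp_pos: [0.5665, 0.1396, 0.0305]
orientation: [0.697, -0.12, -0.697, -0.121]
ft_force: [1.2, 0.0, 0.6]
gripper_width: 0.954
```

{"method": "jog_arm", "body": {"motion": [[0,0,0,0,0,0],[0,0,0,0,0,0],[0,0,0,0,0,0],[0,0,0,0,0,0],[0,0,0,0,0,0],[0,0,0,0,0,0],[0,0,0,0,0,0]], "grip": 4.6}}

```text
time_s: 14.15
tcp_pos: [0.5629, 0.1382, 0.0295]
orientation: [-0.695, 0.122, 0.699, 0.119]
ft_force: [-7.8, -6.2, 4.5]
gripper_width: 0.527
```

```bash
python3 look.py w10
```

```text
[[-58.4  99.3  29.5]] w 46.308861314926276 Fy_fix -7.4245531719396585 [-7.8 -6.2  4.5]
52 [95, 80, 90, 96, 84, 87, 94, 83, 87, 100, 105, 107, 108, 109, 108, 108, 107, 107, 108, 107, 107, 107, 108, 107, 107, 107, 106, 107, 108, 107, 107, 107, 108, 107, 107, 106, 106, 105, 102, 101, 100, 100, 97, 89, 74, 61, 46, 33, 22, 18, 18, 18, 17, 16, 19, 18, 15, 15, 17, 15, 18, 23, 29, 36, 38, 38, 37, 37, 37, 37, 37, 38, 36, 37, 34, 28, 18, 20, 20, 23, 33, 40, 42, 45, 63, 85, 92, 94, 94, 96, 107, 141]
67 [0, 0, 0, 0, 0, 0, 0, 0, 0, 0, 0, 0, 0, 0, 0, 0, 0, 0, 0, 0, 0, 0, 0, 0, 0, 0, 0, 0, 0, 0, 0, 0, 0, 0, 0, 0, 0, 0, 0, 0, 0, 0, 0, 0, 0, 0, 0, 0, 0, 0, 0, 0, 0, 0, 0, 0, 0, 0, 0, 0, 0, 0, 0, 0, 0, 0, 0, 0, 0, 0, 0, 0, 0, 0, 0, 0, 0, 0, 2, 8, 16, 29, 40, 45, 61, 84, 91, 92, 94, 94, 103, 137]
```

{"method": "jog_arm", "body": {"motion": [[0,0,0,0,0,0],[0,0,0,0,0,0],[0,0,0,0,0,0],[0,0,0,0,0,0]], "grip": 4.2}}

```text
time_s: 14.6
tcp_pos: [0.5628, 0.1381, 0.0294]
orientation: [-0.694, 0.122, 0.699, 0.119]
ft_force: [-8.2, -7.1, 4.4]
gripper_width: 0.474
```

```bash
sed -i 's/(52,67)/(46,52)/; s/::5\].astype/300::5].astype/' look.py; python3 look.py w11
```

```text
[[-58.6  99.2  29.4]] w 41.62332826093315 Fy_fix -8.355227536231963 [-8.2 -7.1  4.4]
46 [18, 19, 24, 30, 33, 39, 38, 38, 39, 38, 38, 38, 37, 37, 36, 33, 24, 19, 16, 21, 28, 37, 41, 44, 55, 76, 90, 94, 94, 95, 100, 123]
52 [16, 20, 24, 31, 34, 37, 38, 38, 37, 38, 38, 37, 37, 38, 37, 33, 24, 20, 19, 21, 27, 36, 42, 43, 54, 75, 89, 94, 94, 94, 98, 122]
```

{"method": "jog_arm", "body": {"motion": [[0,0,0,0,0,0],[0,0,0,0,0,0],[0,0,0,0,0,0],[0,0,0,0,0,0]], "grip": 3.7}}

```text
time_s: 15.05
tcp_pos: [0.5631, 0.1392, 0.0293]
orientation: [-0.695, 0.121, 0.699, 0.12]
ft_force: [-6.4, 1.1, 0.2]
gripper_width: 0.422
```

```bash
python3 look.py w12
```

```text
[[-58.4 100.4  29.3]] w 37.07711742933967 Fy_fix 0.020461472949811377 [-6.4  1.1  0.2]
46 [17, 16, 20, 24, 29, 34, 36, 38, 38, 38, 39, 37, 37, 38, 37, 37, 34, 28, 21, 24, 29, 35, 42, 44, 57, 79, 90, 94, 94, 95, 100, 124]
52 [16, 16, 17, 24, 29, 33, 37, 37, 37, 38, 37, 36, 37, 37, 37, 37, 35, 28, 20, 22, 29, 37, 40, 43, 54, 78, 90, 94, 93, 93, 98, 121]
```

{"method": "jog_arm", "body": {"motion": [[0,0,0,0,0,0],[0,0,0,0,0,0],[0,0,0,0,0,0],[0,0,0,0,0,0]], "grip": 3.2}}

```text
time_s: 15.5
tcp_pos: [0.5633, 0.1398, 0.0293]
orientation: [-0.695, 0.121, 0.699, 0.12]
ft_force: [-6.6, 3.0, -1.5]
gripper_width: 0.402
```

```bash
python3 look.py w13
python3 - <<'E'
import cv2,numpy as np
o=[]
for n in("w9","w13"):
    o.append(cv2.convertScaleAbs(cv2.resize(cv2.imread(f"pics/{n}.png")[0:110,500:640],None,fx=5,fy=2.6,interpolation=cv2.INTER_CUBIC),alpha=1.8))
cv2.imwrite("pics/cmp.png",np.vstack(o))
E
```

```text
[[-58.3 101.   29.3]] w 35.28915812000026 Fy_fix 1.914797439098383 [-6.6  3.  -1.5]
46 [18, 18, 17, 21, 26, 33, 36, 38, 37, 38, 36, 37, 38, 37, 38, 37, 37, 30, 20, 22, 29, 37, 42, 45, 56, 80, 92, 94, 94, 94, 99, 123]
52 [16, 19, 16, 22, 26, 31, 36, 39, 38, 38, 36, 37, 37, 36, 36, 37, 36, 30, 22, 23, 29, 38, 41, 44, 55, 79, 91, 94, 93, 94, 99, 122]
```

View pics/cmp.png

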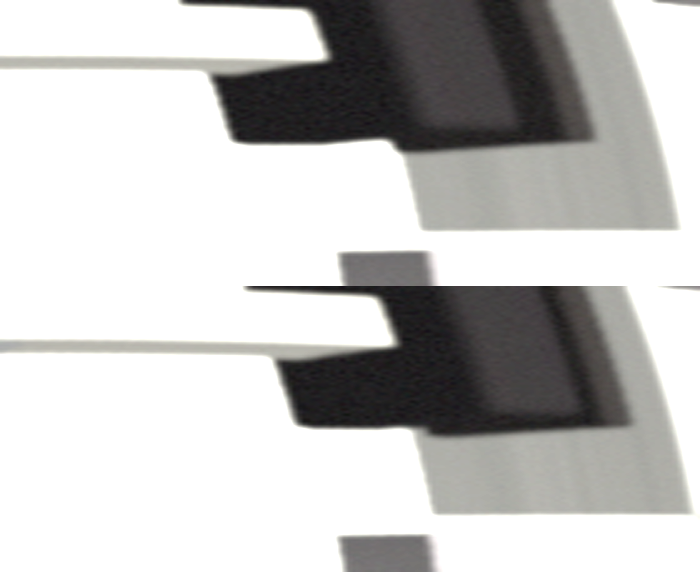

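Fully squeezed, the stem has shortened by only about 2.9 mm (10.3 → 7.35), which is close to the lower limit. I'll let go and squeeze again in small steps.

{"method": "jog_arm", "body": {"motion": [[0,0,0,0,0,0],[0,0,0,0,0,0],[0,0,0,0,0,0],[0,0,0,0,0,0],[0,0,0,0,0,0],[0,0,0,0,0,0],[0,0,0,0,0,0]], "grip": 8.4}}

```text
time_s: 16.25
tcp_pos: [0.5666, 0.1397, 0.0305]
orientation: [0.697, -0.12, -0.697, -0.121]
ft_force: [0.1, 0.5, 0.0]
gripper_width: 0.951
```

```bash
python3 look.py w14
```

```text
[[-55.  101.4  30.5]] w 83.5369962707724 Fy_fix 0.4998443457367477 [0.1 0.5 0. ]
46 [17, 20, 30, 34, 36, 36, 39, 38, 38, 38, 37, 36, 38, 36, 35, 30, 20, 18, 21, 22, 29, 37, 42, 44, 55, 77, 90, 94, 95, 95, 100, 124]
52 [18, 21, 28, 34, 36, 39, 38, 38, 38, 37, 38, 36, 38, 36, 35, 29, 22, 19, 18, 21, 28, 36, 40, 42, 53, 75, 90, 94, 94, 94, 99, 122]
```

{"method": "jog_arm", "body": {"motion": [[0,0,0,0,0,0],[0,0,0,0,0,0],[0,0,0,0,0,0],[0,0,0,0,0,0],[0,0,0,0,0,0]], "grip": 6.4}}

```text
time_s: 16.8
tcp_pos: [0.5645, 0.1384, 0.0299]
orientation: [-0.696, 0.121, 0.698, 0.12]
ft_force: [-4.0, -6.6, 3.1]
gripper_width: 0.733
```

```bash
python3 look.py w15
```

```text
[[-56.9  99.8  29.9]] w 64.39991276897811 Fy_fix -7.167304801475529 [-4.  -6.6  3.1]
46 [18, 20, 26, 30, 35, 37, 38, 37, 38, 39, 38, 38, 38, 38, 36, 31, 23, 18, 19, 21, 29, 38, 41, 44, 55, 77, 91, 94, 94, 95, 99, 124]
52 [16, 20, 24, 31, 36, 38, 39, 38, 38, 38, 38, 38, 36, 37, 36, 32, 23, 18, 17, 20, 30, 36, 40, 43, 53, 77, 91, 93, 93, 94, 98, 123]
```

{"method": "jog_arm", "body": {"motion": [[0,0,0,0,0,0],[0,0,0,0,0,0],[0,0,0,0,0,0],[0,0,0,0,0,0]], "grip": 5.8}}

```text
time_s: 17.25
tcp_pos: [0.5636, 0.1377, 0.0297]
orientation: [-0.695, 0.122, 0.699, 0.119]
ft_force: [-6.2, -8.6, 5.1]
gripper_width: 0.661
```

```bash
python3 look.py w16
```

```text
[[-57.7  99.   29.7]] w 58.07656114211429 Fy_fix -9.519735694116772 [-6.2 -8.6  5.1]
46 [14, 16, 18, 25, 30, 37, 38, 38, 38, 39, 38, 38, 38, 37, 37, 36, 33, 23, 19, 22, 29, 37, 42, 44, 55, 77, 91, 94, 95, 95, 99, 124]
52 [18, 17, 18, 24, 30, 37, 35, 38, 37, 38, 37, 37, 37, 36, 37, 36, 33, 25, 20, 20, 27, 36, 41, 42, 52, 75, 91, 93, 93, 94, 98, 124]
```

{"method": "jog_arm", "body": {"motion": [[0,0,0,0,0,0],[0,0,0,0,0,0],[0,0,0,0,0,0],[0,0,0,0,0,0]], "grip": 5.2}}

```text
time_s: 17.7
tcp_pos: [0.5626, 0.1374, 0.0297]
orientation: [-0.694, 0.122, 0.699, 0.119]
ft_force: [-8.8, -10.6, 7.3]
gripper_width: 0.595
```

```bash
python3 look.py w17
```

```text
[[-58.6  98.5  29.7]] w 52.255824128009166 Fy_fix -11.930387062425234 [ -8.8 -10.6   7.3]
46 [17, 16, 16, 20, 24, 29, 34, 37, 39, 38, 37, 36, 38, 38, 38, 37, 35, 35, 27, 21, 28, 37, 42, 44, 55, 78, 92, 94, 94, 95, 100, 125]
52 [18, 16, 16, 17, 23, 28, 33, 37, 37, 37, 37, 37, 38, 38, 38, 38, 38, 35, 26, 21, 28, 37, 41, 43, 53, 77, 91, 94, 93, 94, 100, 125]
```

{"method": "jog_arm", "body": {"motion": [[0,0,0,0,0,0],[0,0,0,0,0,0],[0,0,0,0,0,0],[0,0,0,0,0,0],[0,0,0,0,0,0],[0,0,0,0,0,0]], "grip": 5.0}}

```text
time_s: 18.35
tcp_pos: [0.5624, 0.1373, 0.0296]
orientation: [-0.694, 0.122, 0.699, 0.119]
ft_force: [-9.4, -10.8, 7.8]
gripper_width: 0.575
```

```bash
python3 look.py w18;python3 look.py w19|head -1
python3 - <<'E'
import cv2
cv2.imwrite("pics/fin.png",cv2.convertScaleAbs(cv2.resize(cv2.imread("pics/w19.png")[0:400,240:640],None,fx=1.5,fy=1.5),alpha=1.5))
E
```

```text
[[-58.8  98.4  29.6]] w 50.45406827619624 Fy_fix -12.167695322576371 [ -9.4 -10.8   7.8]
46 [17, 15, 15, 21, 21, 26, 31, 36, 37, 38, 38, 38, 37, 37, 39, 38, 38, 35, 30, 24, 28, 38, 42, 43, 55, 77, 93, 95, 94, 94, 100, 125]
52 [16, 17, 17, 18, 23, 27, 31, 35, 37, 36, 37, 37, 37, 37, 38, 38, 37, 36, 31, 23, 29, 37, 42, 41, 53, 76, 91, 94, 93, 93, 98, 123]
[[-58.9  98.4  29.6]] w 50.311535285034736 Fy_fix -11.744679766523067 [ -9.3 -10.4   8.2]
```

View pics/fin.png

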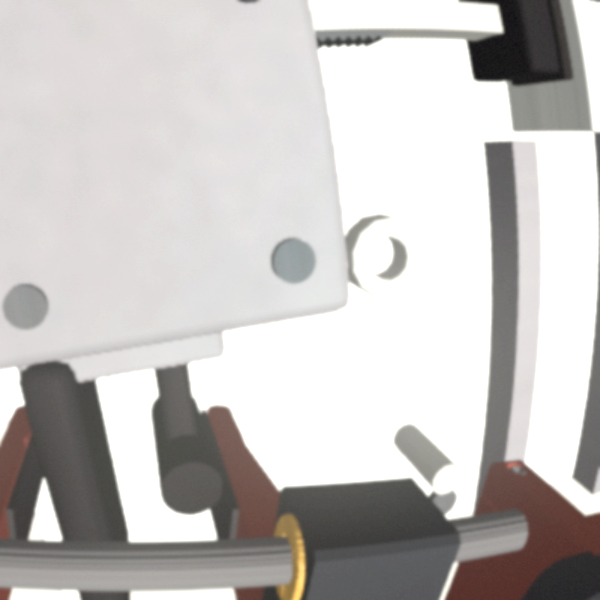

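The right finger is on the trigger roll, the foot is on the mould, and the mould's rear edge hasn't moved. Handing in.

```bash
python3 -c "
from cell import robot
print(robot.finish_job());print(robot.state()['time_s'])"
```

```text
the job is handed in; nothing more can be done
None
the job is handed in; nothing more can be done
```

I pushed the mould along the track to the end stop with the closed fingers and pumped the trigger until the foot closed on the mould. I handed the job in still holding the trigger squeezed. No verdict was reported.

- **Mould at the stop:** contact force rose to about 20 N with no further movement. In the later pictures the mould's rear edge did not shift.
- **Foot pressed in:** two image-based estimates gave about 4.0 and 4.8 mm, and about 11.9 N on the fingers fits roughly 4 mm. The target was 4.5 mm and the allowed range is 2.6–6.8 mm. I had no direct reading of the foot.
- **Extra squeeze:** the first full squeeze on the mould left the foot only about 2.9 mm in by one estimate (3.8 mm by the other). I let go and squeezed again in small steps.
- **Disagreement:** my fixture fit from the top camera was about 5 mm off in y compared with the wrist camera and the contact with the handle. I corrected it before the later pumps.
- **Other things:** the collar and dowel look undisturbed in the wrist pictures. I saw no contact with the jaw or with anything else on the table.

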